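# Open a blast gate and start the dust extractor

### The job

Get the dust extraction going on the blue branch: use your fingertips to push the blue-gripped blast gate fully open, then press the green start button on the console gently all the way in, let it spring back, and draw the hand away. Pick nothing up: leave the red and yellow gates, the other controls on the console and everything lying on the bench alone.

Things in the scene. Friction and masses are not known exactly. Their poses are not given: they have to be found in the camera images.
- gate_blue: the blue-gripped blast gate: round riser from the bench, square aluminium body 120 x 120 mm, 54 to 79 mm above the bench, and a ribbed grey hose (84 mm across, top 190 mm up) bending back along the gate's +x. A steel blade 84 mm wide, 66 mm up, slides through it along its x and sticks out on the -x side. Fixed; origin on the bench under the riser's axis; own x within 0.1 rad of world x.
- gate_blue_blade (a joint): slide of the blue gate's blade in m: 0 = shut (blade drawn out towards the robot as far as it goes), 0.085 = fully open (blade pushed away from the robot, along the gate's own +x, to its end stop). It slides against about 3 N of friction and stays where it is left. It starts between 0 and 0.03.
- gate_blue_grip (a point): centre of the near (-x) face of the blue plastic grip on the blade's end, 96 mm above the bench: an upright plate 60 mm wide (gate y), 10 mm thick, from the blade (68 mm up) to 111 mm up. Moves with the blade; fully open it is 100 mm in front (-x) of the riser's axis, 58 mm clear of riser and hose. Axes as the gate's.
- gate_red_blade (a joint): slide of the red gate's blade in m: 0 = shut (blade drawn out towards the robot as far as it goes), 0.085 = fully open (blade pushed away from the robot, along the gate's own +x, to its end stop). It slides against about 3 N of friction and stays where it is left. Starts shut; leave it.
- gate_red_grip (a point): centre of the near face of the red grip, the same size as the blue one; the red gate is built like the blue one. The gates stand in a row about 170 mm apart, in any order.
- gate_yellow_blade (a joint): slide of the yellow gate's blade in m: 0 = shut (blade drawn out towards the robot as far as it goes), 0.085 = fully open (blade pushed away from the robot, along the gate's own +x, to its end stop). It slides against about 3 N of friction and stays where it is left. Starts shut; leave it.
- gate_yellow_grip (a point): centre of the near face of the yellow grip, the same size as the blue one; the yellow gate is built like the blue one.
- console: grey steel desk console, 200 mm wide (own y), 185 mm deep, fixed. Its white face slopes 20 degrees, 55 mm high in front (own -x, robot side), 117 mm behind; outward normal (-0.342, 0, 0.940) in its frame. Lower row, 63 mm apart, own +y to -y: blue cleaning button, green start button, red mushroom stop. Upper row: meter, lamps, black selector. Origin on the bench below the face centre.
- start (a joint): travel of the green start button in m: 0 = out, 0.006 = fully in; moves square to the face, springs back when let go. It begins to move at 1.5 N and takes 5 N fully in.
- start_top (a point): centre of the green button's top, 18 mm above the sloping face. The button is 30 mm across in a steel collar 46 mm across and 12 mm high.
- stop (a joint): travel of the red mushroom stop button in m: 0 = out, 0.006 = in.
- stop_top (a point): centre of the top of the red mushroom stop, 40 mm across, 33 mm above the face.
- clean (a joint): travel of the blue filter-cleaning button in m: 0 = out, 0.006 = in.
- clean_top (a point): centre of the blue button's top, 18 mm above the face, 30 mm across.
- selector (a joint): angle of the black selector switch in rad, 0 at the start; a small bar handle 30 x 10 mm, 25 mm above the face.
- tape: a yellow tape measure standing on edge, 68 x 36 x 62 mm high, loose; origin under its middle.
- push_stick: an orange plastic push stick lying flat, about 310 mm long (own x), 90 mm across, 12 mm thick, loose; origin under its middle.
- square: a try square lying flat: dark wooden stock 120 x 30 x 20 mm high (long along own x) and a thin steel blade running 185 mm to own +y, loose; origin under the stock's middle.
- mug: a blue mug, 82 mm across, 92 mm high, handle to own +y, loose; origin under its middle.
- glue: a pale glue bottle with a yellow label and an orange cap, 60 mm across, 170 mm high, loose; origin under its middle.
- offcut: a pale board offcut 110 x 60 x 18 mm lying flat, loose; origin under its middle.

How it is judged:
On the way, in this order (a step that is already met when the one before it is completed fails the run):
1. the blue gate is fully open (within 8 mm of its end stop) (value of joint gate_blue_blade above 0.077 m), for 0.2 s.
2. the green start button is pressed in by the fingers, at least 4 of its 6 mm (value of joint start above 0.004 m and contact force between the fingers and console above 0.5 N), for 0.05 s.
3. the start button has been let go and has sprung out (value of joint start below 0.0015 m), for 0.2 s.
At the end, for the whole second after the job is handed in: The blue gate stands within 8 mm of fully open, the start button is out again, the stop and filter-cleaning buttons are out and the selector unturned, the red and yellow gates are still shut (within 6 mm), and every loose thing on the bench is within 15 mm of where it was (value of joint gate_blue_blade above 0.077 m and value of joint each of start, stop, clean below 0.0015 m and value of joint selector below 0.15 rad and value of joint each of gate_red_blade, gate_yellow_blade below 0.006 m and distance of each of tape, push_stick, square, mug, glue, offcut from where it was at the start of the episode below 0.015 m); the robot touches nothing.
It fails at once if another control is worked: the stop or filter-cleaning button pressed in by more than 1.5 mm, or the selector turned (value of joint any of stop, clean above 0.0015 m or value of joint selector above 0.15 rad).
It fails at once if the red or yellow gate is pushed open by more than 6 mm (value of joint any of gate_red_blade, gate_yellow_blade above 0.006 m).
It fails at once if the start button is pressed while the blue gate is not yet fully open (within 8 mm) (value of joint start above 0.003 m and value of joint gate_blue_blade below 0.077 m).
It fails at once if the console or a button on it is pushed with more than 20 N (contact force between anything else and console above 20 N).
It fails at once if a loose thing on the bench is lifted, carried or shoved (moves more than 15 mm) (distance of any of tape, push_stick, square, mug, glue, offcut from where it was at the start of the episode above 0.015 m).
It also fails if it takes over 48 s, if anything falls off the work surface, if the arm or the gripper's body presses on something with over 40 N, if the wrist force passes 120 N, or if a joint passes its speed limit or range.

### The arm

A 6-joint arm with a two-finger parallel gripper is mounted at the origin on the work surface. World frame = base frame: x ahead of the robot, y to its left, z up, the work surface at z = 0. Lengths are in m, angles in rad, forces in N, time in s.
With the tool pointing down it reaches from about 0.325 to 0.9 m from the base axis. Payload 6.1 kg.
Tool frame: the origin (TCP) lies between the finger pads; the fingertips stand 19 mm ahead of it and the grasp point (between the pads) is the TCP (tip_extent is the distance from the TCP to the fingertips, in m); z points along the fingers, y is the line along which they close (so a half turn about z gives the same grasp; the last joint's range is limited). The gripper opens to 87 mm and grips with 3 to 60 N. Pads are 19 mm wide; open, the fingers measure 117 mm over their backs; the gripper's body (75 mm by 190 mm) begins 51 mm behind the grasp point.
Start: joints at [0.98, 0.22, 1.526, -0, 1.395, -0.126], TCP at [0.28, 0.559, 0.242] pointing down, gripper open.
Joint ranges: [-2.98, 2.98], [-0.91, 2.08], [0.09, 2.57], [-1.24, 4.39], [0.2, 2.65], [-2.68, 2.68]. Speed limits (rad/s): [2.57, 2.57, 3.01, 3.14, 3.14, 3.14].

### API

Orientations are given as a unit quaternion [x, y, z, w].
In Python, from plant import state, camera, camera_info, finish_job, tip_extent gives the robot as it stands.
- The arm moves only by the tool carry_out, never from a script. Its argument "steps" is a list of rows, each an object of numbers: "x", "y", "z": the shift along the tool's x, y, z as a fraction of full scale; "roll": the turn about the tool's z as a fraction of full scale; "jaw": the opening, from 0 (shut) to 1 (fully open). In form: [{"x": .., "y": .., "z": .., "roll": .., "jaw": ..}, ...]. A call has exactly 5 rows; each row is the pose to reach, as a shift and turn from the pose commanded when the call began, along the tool's axes at that moment; what a row does not reach only later rows make up. Full scale, the value 1, is 300 mm for a shift and 90 degrees for a turn. A row lasts 1/10 s, in which the tool goes at most 50 mm and 8.59 degrees, less where a joint would pass 70% of its speed; a pose out of reach is approached as far as the arm can. A call with a number of a shift or a turn outside -1 to 1 is refused whole. A call with a gripper value outside its range is refused whole. The fingers move at their own pace and stop on an object; "newtons" is the grip in N (left out, the last holds). Time passes only in rows, so rows that repeat a pose let the fingers close, or fill a call up. It gives the time, the measured TCP pose, the force, the opening and the grip force at its end, in the units of the state.
- state(): the state, without advancing time (a new reading comes with each control period).
- camera(name): name is "side" or "top"; returns the picture (400x640x3 uint8, red, green, blue); there is no depth.
- camera_info(name): a dict with "K" (3x3 intrinsics, pixels), "position" and "orientation" of the camera in the world. Camera axes: x right, y up, looking along -z (the intrinsics and any distortion apply to the point x, -y, -z); pixel columns grow to the right and rows downward; lengths in m; the calibration is good to about 2 mm. A picture is of the moment at which its call begins. camera_info takes no time and is no camera call.
- finish_job(): hands the job in; it is judged then, once.
The state is a dict: "clock": time; "joints": joint angles; "joint_vel": joint speeds; "joint_efforts": joint torques, N m; "tool_pos": TCP position; "eef_rot": TCP orientation; "ft_force": force on the tool from outside, world axes, zero at the start; "torque": the same for the moment, N m; "gripper_width": opening from 0.0 (shut) to 1.0 (fully open); "grip_force": force on a finger pad.
Only numpy, scipy, OpenCV 4.12 (cv2) and the standard library are available. Lean on these libraries where they do the work, as an engineer would, in place of code of your own. Each camera call takes 0.05 s, during which the arm holds its last target. There are 200 camera calls.

## Working session

There is one attempt and no reset: what is moved stays moved. The work goes in short steps, Python scripts to look and compute and a tool call to move; the robot and the scene stay as the last step left them, time stands still between calls to the robot, and variables do not carry over. Pictures are saved under pics/ and viewed, at most 10 in all, crops included, and the job is handed in when it is done.

Besides the shell and the picture viewer there is one more tool, called after "Call:" as name(argument=value, ...) on one line, values as JSON. carry_out: Moves the arm, as the interface text tells. Shift numbers are shares of 300 mm and turn numbers shares of 90 degrees, none past 1 either way. Its arguments: {"type":"object","properties":{"steps":{"type":"array","items":{"type":"object","properties":{"x":{"type":"number","minimum":-1,"maximum":1},"y":{"type":"number","minimum":-1,"maximum":1},"z":{"type":"number","minimum":-1,"maximum":1},"roll":{"type":"number","minimum":-1,"maximum":1},"jaw":{"type":"number"}}}},"newtons":{"type":"number"}},"required":["steps"]}

```bash
mkdir -p pics
cat > h.py <<'E'
import numpy as np, cv2
from scipy.spatial.transform import Rotation as R
from plant import state, camera, camera_info
def ray(n,u,v):
    c=camera_info(n);K=np.array(c["K"]);d=np.linalg.solve(K,[u,v,1.]);d=d*[1,-1,-1]
    return np.array(c["position"]),R.from_quat(c["orientation"]).apply(d)
def onz(n,u,v,z):
    p,d=ray(n,u,v);return p+d*(z-p[2])/d[2]
def proj(n,P):
    c=camera_info(n);q=R.from_quat(c["orientation"]).inv().apply(np.array(P)-c["position"])*[1,-1,-1]
    k=np.array(c["K"])@q;return k[:2]/k[2]
E
python3 - <<'E'
from h import *
for n in("top","side"):
    i=camera(n);cv2.imwrite(f"pics/{n}0.png",i[:,:,::-1]);print(n,camera_info(n))
s=state();print(s)
E
```

```text
top {'K': array([[491.33087175,   0.        , 315.30253672],
       [  0.        , 491.33087175, 205.68988509],
       [  0.        ,   0.        ,   1.        ]]), 'position': array([0.31253696, 0.00635622, 1.42601065]), 'orientation': array([-0.04567329,  0.04099778,  0.71126504, -0.70023937])}
side {'K': array([[436.58075842,   0.        , 319.71755134],
       [  0.        , 436.58075842, 201.88564042],
       [  0.        ,   0.        ,   1.        ]]), 'position': array([ 0.2409757 , -1.11302083,  0.99619618]), 'orientation': array([ 0.43892161, -0.04043004, -0.10351161,  0.89162693])}
{'clock': 0.1, 'joints': array([ 9.79873961e-01,  2.21164242e-01,  1.52748454e+00, -7.58717687e-06,
        1.39472086e+00, -1.26121800e-01]), 'joint_vel': array([-0.00120356, -0.00281083, -0.00226592, -0.00028396, -0.000767  ,
       -0.0001843 ]), 'joint_efforts': array([ 1.25282539e-03, -4.95946884e+01, -3.88520730e+01,  7.01162615e-02,
        5.16162033e-02, -1.17491732e-05]), 'tool_pos': array([0.27987402, 0.55824335, 0.24054255]), 'eef_rot': array([ 2.30313199e-01,  9.73116150e-01, -8.33310469e-04, -3.08267259e-04]), 'ft_force': array([-0.09036156, -1.21584269,  0.70323859]), 'torque': array([ 0.01598483,  0.02483051, -0.01059483]), 'grip_force': 0.0, 'gripper_width': 1.0019080443053787}
```

View pics/top0.png

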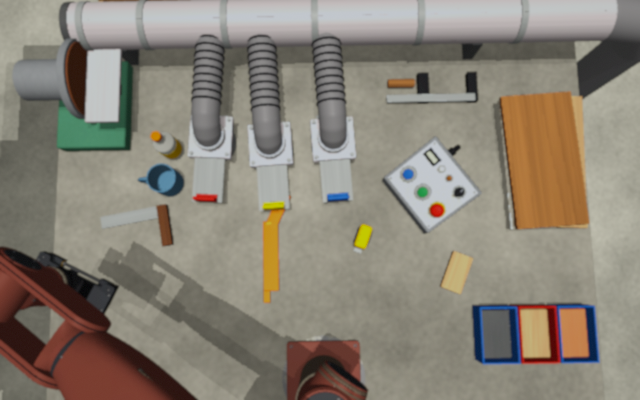

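View pics/side0.png

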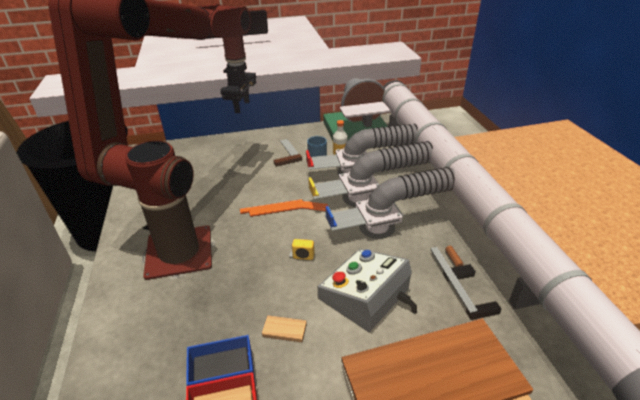

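Top view: blue grip (338,197), yellow (273,206), red (205,198). The green button is at (422,191), between the clean button (408,174) and the stop (437,210). The tape is at (363,238). In the side view the blue grip is at (332,218) and green at (354,267). Next I'll measure these.

```bash
cat > m.py <<'E'
from h import *
def blob(n,hr,box,smin=110,vmin=50,img=None):
    i=cv2.imread(f"pics/{n}0.png") if img is None else img
    h=cv2.cvtColor(i,cv2.COLOR_BGR2HSV);m=cv2.inRange(h,(hr[0],smin,vmin),(hr[1],255,255))
    k=np.zeros_like(m);x0,y0,x1,y1=box;k[y0:y1,x0:x1]=m[y0:y1,x0:x1]
    c=max(cv2.findContours(k,cv2.RETR_EXTERNAL,cv2.CHAIN_APPROX_NONE)[0],key=cv2.contourArea)
    f=np.zeros_like(m);cv2.drawContours(f,[c],-1,255,-1);y,x=np.nonzero(f)
    return np.array([x.mean(),y.mean()]),len(x),(x.min(),y.min(),x.max(),y.max()),cv2.minAreaRect(c)
def tri(a,b):
    p,d=ray("top",*a);q,e=ray("side",*b);A=np.c_[d,-e];t=np.linalg.lstsq(A,q-p,rcond=None)[0]
    return (p+t[0]*d+q+t[1]*e)/2,np.linalg.norm(p+t[0]*d-q-t[1]*e)
E
python3 - <<'E'
from m import *
np.set_printoptions(precision=4,suppress=True)
for nm,hr,bt,bs in [("bluegrip",(100,130),(322,185,355,208),(322,202,345,235)),("yelgrip",(20,35),(258,198,288,213),(305,172,322,200)),
  ("redgrip",(0,8),(190,190,220,206),(302,148,318,172)),
  ("green",(45,90),(412,182,432,202),(343,258,364,277)),("clean",(95,130),(398,165,418,184),(357,246,378,264)),("stop",(0,8),(425,200,448,220),(330,268,350,290))]:
    a=blob("top",hr,bt);b=blob("side",hr,bs);P,e=tri(a[0],b[0]);print(nm,a[:3],b[:3],P,e)
    if "grip" in nm: print("  rect",a[3],"z111",onz("top",*a[0],.111))
i=cv2.imread("pics/top0.png");j=cv2.imread("pics/side0.png")
c=np.hstack([cv2.resize(i[110:215,295:355],None,fx=5,fy=5),cv2.resize(i[130:235,380:485],None,fx=4.6,fy=5)])
cv2.imwrite("pics/c.png",c[:, :800])
E
```

```text
bluegrip (array([337.6331, 196.6691]), 139, (np.int64(328), np.int64(193), np.int64(348), np.int64(200))) (array([330.6061, 216.6515]), 66, (np.int64(326), np.int64(207), np.int64(336), np.int64(225))) [ 0.5009 -0.0477  0.0876] 0.0013222752680106206
  rect ((337.8896789550781, 196.67588806152344), (6.80972957611084, 20.263099670410156), 85.2363510131836) z111 [ 0.4983 -0.0469  0.111 ]
yelgrip (array([273.1569, 205.5163]), 153, (np.int64(263), np.int64(202), np.int64(283), np.int64(209))) (array([312.5833, 186.0952]), 84, (np.int64(309), np.int64(177), np.int64(318), np.int64(195))) [0.4787 0.1295 0.0908] 0.0016339715899785243
  rect ((273.0, 205.5), (7.0, 20.0), 90.0) z111 [0.477  0.1276 0.111 ]
redgrip (array([205.1056, 197.646 ]), 161, (np.int64(193), np.int64(194), np.int64(216), np.int64(201))) (array([308.9459, 158.973 ]), 74, (np.int64(306), np.int64(150), np.int64(313), np.int64(166))) [0.5041 0.3176 0.086 ] 0.001907616540056066
  rect ((204.5, 197.5), (7.0, 23.0), 90.0) z111 [0.5014 0.3118 0.111 ]
green (array([421.9706, 191.9412]), 68, (np.int64(418), np.int64(188), np.int64(426), np.int64(196))) (array([352.8158, 265.1842]), 38, (np.int64(349), np.int64(263), np.int64(357), np.int64(268))) [ 0.5093 -0.2787  0.0925] 0.0018052421928856288
clean (array([407.5844, 173.8182]), 77, (np.int64(403), np.int64(169), np.int64(412), np.int64(178))) (array([366.1739, 253.1304]), 46, (np.int64(362), np.int64(250), np.int64(370), np.int64(256))) [ 0.5606 -0.2413  0.0925] 0.0013633213152491107
stop (array([436.0714, 210.5238]), 126, (np.int64(430), np.int64(205), np.int64(442), np.int64(216))) (array([338.5727, 276.6545]), 110, (np.int64(333), np.int64(272), np.int64(344), np.int64(282))) [ 0.4576 -0.3142  0.0957] 0.0008335109061616151
```

View pics/c.png

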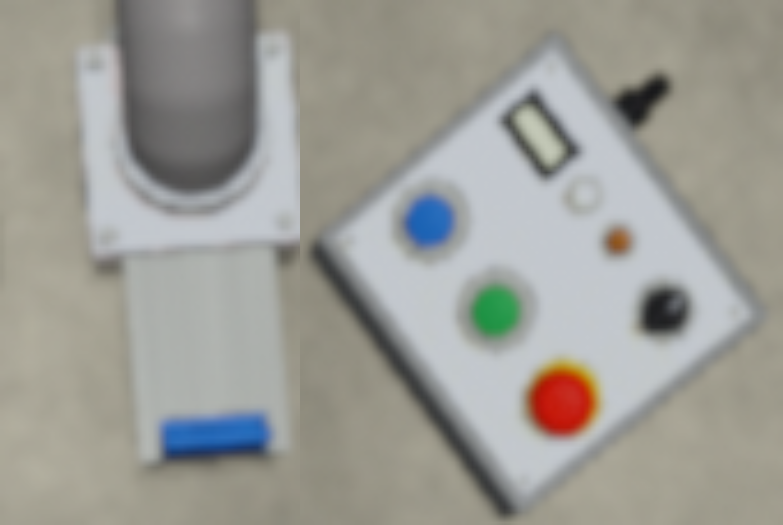

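```bash
cat >> h.py <<'E'
def delta(P,yaw_y=None):
    s=state();r=R.from_quat(s["eef_rot"]);d=r.inv().apply(np.array(P)-s["tool_pos"])/.3
    y=r.apply([0,1,0]);a=np.degrees(np.arctan2(y[1],y[0]))
    print("xyz",d.round(3),"yaw_y",a.round(2),"roll",None if yaw_y is None else ((a-yaw_y+90)%180-90)/90)
E
python3 - <<'E'
from h import *
print("body front corners",onz("top",313.5,160.5,.079),onz("top",355,158,.079),"back-left",onz("top",310.8,119,.079),"back-right",onz("top",352.5,117.5,.079))
print("grip bottom edge",onz("top",328,198.5,.111),onz("top",348,196.5,.111))
for z in(.088,.092):print(onz("top",421.97,191.94,z))
delta([.461,-.05,.24],94.6)
E
```

```text
body front corners [0.60593321 0.01712389 0.079     ] [ 0.61110271 -0.09892481  0.079     ] back-left [0.72548235 0.02299113 0.079     ] back-right [ 0.72778643 -0.09479062  0.079     ]
grip bottom edge [ 0.49371364 -0.0207557   0.111     ] [ 0.49829139 -0.07487143  0.111     ]
[ 0.51089686 -0.27979497  0.088     ]
[ 0.51030386 -0.27893951  0.092     ]
xyz [-1.449 -1.542  0.004] yaw_y 63.37 roll -0.34701137046448083
```

Call:
carry_out(steps=[{"x": -0.11, "y": -0.117, "z": 0, "roll": -0.08, "jaw": 0}, {"x": -0.22, "y": -0.234, "z": 0, "roll": -0.16, "jaw": 0}, {"x": -0.33, "y": -0.351, "z": 0, "roll": -0.24, "jaw": 0}, {"x": -0.44, "y": -0.468, "z": 0, "roll": -0.33, "jaw": 0}, {"x": -0.55, "y": -0.585, "z": 0, "roll": -0.33, "jaw": 0}])

```text
clock: 0.6
tool_pos: [0.3488, 0.3261, 0.2411]
eef_rot: [-0.029, 1.0, -0.0, -0.0]
ft_force: [1.4, -0.1, -0.1]
gripper_width: 0.631
grip_force: 0.0
```

```bash
python3 -c "
from h import *
delta([.461,-.05,.24],93);print(state()['tool_pos'])"
```

```text
xyz [-0.3   -1.273  0.004] yaw_y 93.34 roll 0.0038082616049138094
[0.3488253  0.32612628 0.24108286]
```

Call:
carry_out(steps=[{"x": -0.03, "y": -0.16, "jaw": 0}, {"x": -0.06, "y": -0.32, "jaw": 0}, {"x": -0.09, "y": -0.48, "jaw": 0}, {"x": -0.12, "y": -0.64, "jaw": 0}, {"x": -0.15, "y": -0.8, "jaw": 0}])

```text
$.steps[0]: bad value
```

```bash
python3 -c "
from h import *
delta([.461,-.05,.107],93);print(state()['tool_pos'])"
```

```text
xyz [-0.3   -1.273  0.447] yaw_y 93.34 roll 0.0038082616049138094
[0.3488253  0.32612628 0.24108286]
```

All fields are required, so I'll give every one.

Call:
carry_out(steps=[{"x": -0.03, "y": -0.16, "z": 0, "roll": 0, "jaw": 0}, {"x": -0.06, "y": -0.32, "z": 0, "roll": 0, "jaw": 0}, {"x": -0.09, "y": -0.48, "z": 0, "roll": 0, "jaw": 0}, {"x": -0.12, "y": -0.64, "z": 0, "roll": 0, "jaw": 0}, {"x": -0.15, "y": -0.8, "z": 0, "roll": 0, "jaw": 0}])

```text
clock: 1.1
tool_pos: [0.4066, 0.0887, 0.2414]
eef_rot: [-0.027, 1.0, 0.0, 0.0]
ft_force: [1.7, 0.5, -0.0]
gripper_width: 0.175
grip_force: 0.0
```

```bash
python3 -c "
from h import *
delta([.461,-.05,.107],93);print(state()['tool_pos'])"
```

```text
xyz [-0.156 -0.472  0.448] yaw_y 93.08 roll 0.0009233617836508125
[0.40658479 0.08873255 0.24142416]
```

Call:
carry_out(steps=[{"x": -0.05, "y": -0.16, "z": 0, "roll": 0, "jaw": 0}, {"x": -0.1, "y": -0.31, "z": 0, "roll": 0, "jaw": 0}, {"x": -0.15, "y": -0.465, "z": 0.05, "roll": 0, "jaw": 0}, {"x": -0.15, "y": -0.465, "z": 0.2, "roll": 0, "jaw": 0}, {"x": -0.15, "y": -0.465, "z": 0.3, "roll": 0, "jaw": 0}])

```text
clock: 1.6
tool_pos: [0.4584, -0.0479, 0.1492]
eef_rot: [-0.025, 1.0, 0.0, -0.001]
ft_force: [-0.2, 1.0, -0.9]
gripper_width: 0.005
grip_force: 0.0
```

```bash
python3 -c "
from h import *
delta([.461,-.05,.107],93);print(state()['tool_pos'])
cv2.imwrite('pics/s1.png',cv2.resize(camera('side')[150:320,240:440,::-1],None,fx=4,fy=3.5))"
```

```text
xyz [-0.008 -0.008  0.141] yaw_y 92.86 roll -0.0015506721303065914
[ 0.45844812 -0.04787957  0.14920171]
```

View pics/s1.png

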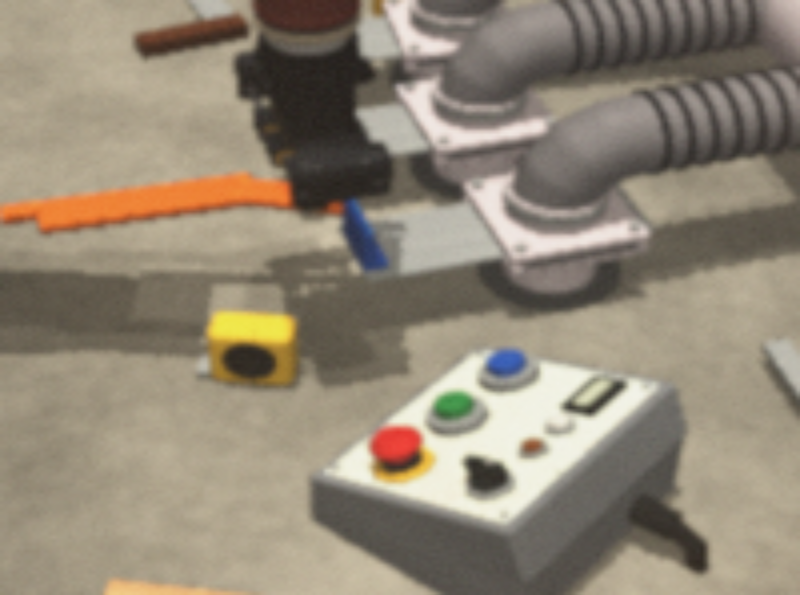

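The hand is in front of the blue grip and clear of everything. Next I'll lower it and start the push.

Call:
carry_out(steps=[{"x": -0.005, "y": -0.005, "z": 0.08, "roll": 0, "jaw": 0}, {"x": -0.005, "y": -0.005, "z": 0.14, "roll": 0, "jaw": 0}, {"x": -0.05, "y": -0.005, "z": 0.14, "roll": 0, "jaw": 0}, {"x": -0.11, "y": -0.005, "z": 0.14, "roll": 0, "jaw": 0}, {"x": -0.17, "y": -0.005, "z": 0.14, "roll": 0, "jaw": 0}])

```text
clock: 2.15
tool_pos: [0.5084, -0.0443, 0.1086]
eef_rot: [-0.027, 1.0, 0.001, -0.003]
ft_force: [-4.7, 0.9, -1.7]
gripper_width: 0.004
grip_force: 2.2
```

Call:
carry_out(steps=[{"x": -0.03, "y": 0, "z": 0, "roll": 0, "jaw": 0}, {"x": -0.06, "y": 0, "z": 0, "roll": 0, "jaw": 0}, {"x": -0.09, "y": 0, "z": 0, "roll": 0, "jaw": 0}, {"x": -0.1, "y": 0, "z": 0, "roll": 0, "jaw": 0}, {"x": -0.1, "y": 0, "z": 0, "roll": 0, "jaw": 0}])

```text
clock: 2.65
tool_pos: [0.541, -0.0436, 0.11]
eef_rot: [-0.027, 1.0, -0.0, 0.001]
ft_force: [-1.5, 0.7, -0.6]
gripper_width: 0.007
grip_force: 0.5
```

Call:
carry_out(steps=[{"x": -0.01, "y": 0, "z": 0, "roll": 0, "jaw": 0}, {"x": -0.02, "y": 0, "z": 0, "roll": 0, "jaw": 0}, {"x": -0.03, "y": 0, "z": 0, "roll": 0, "jaw": 0}, {"x": -0.04, "y": 0, "z": 0, "roll": 0, "jaw": 0}, {"x": -0.045, "y": 0, "z": 0, "roll": 0, "jaw": 0}])

```text
clock: 3.15
tool_pos: [0.5542, -0.0428, 0.1099]
eef_rot: [-0.027, 1.0, -0.0, 0.0]
ft_force: [-4.0, 0.4, 2.4]
gripper_width: 0.01
grip_force: 1.5
```

Call:
carry_out(steps=[{"x": -0.005, "y": 0, "z": 0, "roll": 0, "jaw": 0}, {"x": -0.01, "y": 0, "z": 0, "roll": 0, "jaw": 0}, {"x": -0.01, "y": 0, "z": 0, "roll": 0, "jaw": 0}, {"x": -0.01, "y": 0, "z": 0, "roll": 0, "jaw": 0}, {"x": -0.01, "y": 0, "z": 0, "roll": 0, "jaw": 0}])

```text
clock: 3.65
tool_pos: [0.5563, -0.0427, 0.1096]
eef_rot: [-0.027, 1.0, -0.0, -0.0]
ft_force: [-5.3, 0.4, 2.9]
gripper_width: 0.007
grip_force: 2.6
```

Call:
carry_out(steps=[{"x": -0.005, "y": 0, "z": 0, "roll": 0, "jaw": 0}, {"x": -0.01, "y": 0, "z": 0, "roll": 0, "jaw": 0}, {"x": -0.015, "y": 0, "z": 0, "roll": 0, "jaw": 0}, {"x": -0.015, "y": 0, "z": 0, "roll": 0, "jaw": 0}, {"x": -0.015, "y": 0, "z": 0, "roll": 0, "jaw": 0}])

```text
clock: 4.15
tool_pos: [0.5566, -0.0427, 0.1095]
eef_rot: [-0.027, 1.0, -0.0, -0.006]
ft_force: [-23.1, -1.5, 18.3]
gripper_width: 0.003
grip_force: 11.6
```

End stop reached: the tool stopped moving and the force rose, about where I predicted. Backing off and going up.

Call:
carry_out(steps=[{"x": 0.07, "y": 0, "z": 0, "roll": 0, "jaw": 0}, {"x": 0.14, "y": 0, "z": -0.05, "roll": 0, "jaw": 0}, {"x": 0.14, "y": 0, "z": -0.2, "roll": -0.05, "jaw": 0}, {"x": 0.14, "y": 0, "z": -0.33, "roll": -0.14, "jaw": 0}, {"x": 0.14, "y": 0, "z": -0.4, "roll": -0.23, "jaw": 0}])

```text
clock: 4.65
tool_pos: [0.5214, -0.0452, 0.2339]
eef_rot: [-0.209, 0.978, -0.002, 0.003]
ft_force: [0.4, -0.6, 0.1]
gripper_width: 0.003
grip_force: 0.0
```

Run:
```python
from m import *
delta([.5046,-.2712,.2],126.1);print(state()['tool_pos'])
i=camera('top')[:,:,::-1].copy();cv2.imwrite('pics/t1.png',i)
cv2.imwrite('pics/t1c.png',cv2.resize(i[100:260,180:500],None,fx=2.5,fy=2.5))
```

```text
xyz [ 0.359 -0.664  0.114] yaw_y 114.08 roll -0.13352603721163486
[ 0.52140088 -0.04517693  0.23389247]
```

View pics/t1c.png

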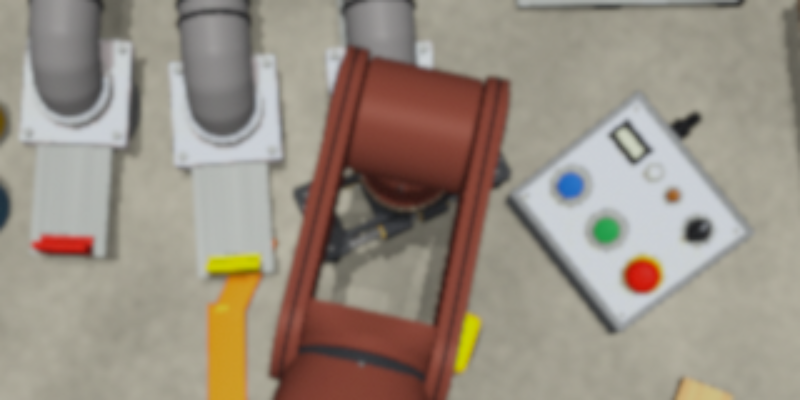

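The arm hides the blue grip for now, so I'll check it from above the console. The other gates haven't moved.

Call:
carry_out(steps=[{"x": 0.07, "y": -0.13, "z": 0, "roll": -0.06, "jaw": 0}, {"x": 0.14, "y": -0.26, "z": 0, "roll": -0.1, "jaw": 0}, {"x": 0.21, "y": -0.4, "z": 0, "roll": -0.12, "jaw": 0}, {"x": 0.28, "y": -0.53, "z": 0, "roll": -0.12, "jaw": 0}, {"x": 0.34, "y": -0.65, "z": 0, "roll": -0.12, "jaw": 0}])

```text
clock: 5.2
tool_pos: [0.5182, -0.2434, 0.2282]
eef_rot: [-0.275, 0.961, -0.012, -0.012]
ft_force: [-0.5, 0.5, -1.0]
gripper_width: 0.009
grip_force: 0.0
```

Call:
carry_out(steps=[{"x": 0, "y": 0, "z": 0, "roll": 0, "jaw": 0}, {"x": 0, "y": 0, "z": 0.05, "roll": 0, "jaw": 0}, {"x": 0, "y": 0, "z": 0.1, "roll": 0, "jaw": 0}, {"x": 0, "y": 0, "z": 0.1, "roll": 0, "jaw": 0}, {"x": 0, "y": 0, "z": 0.1, "roll": 0, "jaw": 0}])

```text
clock: 5.7
tool_pos: [0.5172, -0.2402, 0.1974]
eef_rot: [-0.278, 0.96, -0.01, -0.012]
ft_force: [0.1, 0.1, -0.4]
gripper_width: 0.004
grip_force: 0.0
```

Run:
```python
from m import *
delta([.5046,-.2712,.125],126.1);print(state()['tool_pos'])
i=camera('top')[:,:,::-1].copy();j=camera('side')[:,:,::-1].copy()
try:
    a=blob("top",(100,130),(315,150,355,208),img=i);print(a[:3],onz("top",*a[0],.111))
except Exception as e:print(e)
cv2.imwrite('pics/t2.png',np.hstack([cv2.resize(i[110:270,280:480],None,fx=2,fy=2.8),cv2.resize(j[150:310,280:440],(400,448))]))
```

```text
xyz [ 0.083 -0.062  0.245] yaw_y 122.29 roll -0.04236788765487663
[ 0.51719871 -0.24019894  0.19735425]
(array([335.125     , 169.50735294]), 136, (np.int64(325), np.int64(166), np.int64(345), np.int64(173))) [ 0.57300364 -0.0415925   0.111     ]
```

View pics/t2.png

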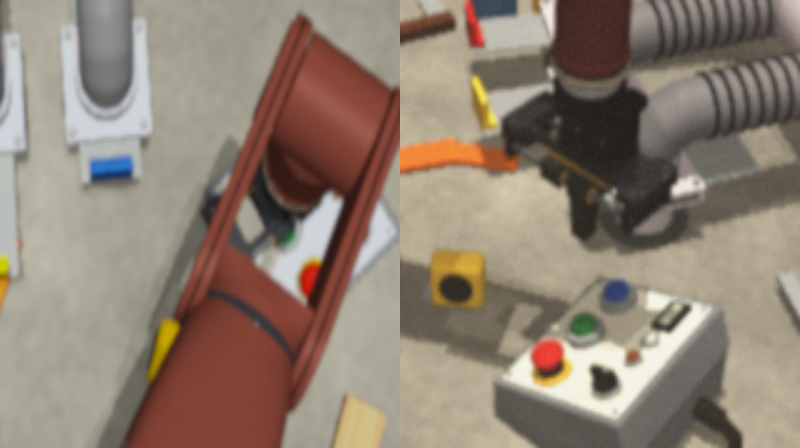

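The blue gate is open: the grip moved 75 mm, to 100 mm from the riser. The tool came up short of its target, so I'll check the joints.

Run:
```python
from h import *
s=state();print(s['joints'].round(3),s['joint_vel'].round(3),R.from_quat(s['eef_rot']).as_matrix().round(3))
```

```text
[-0.555  0.129  1.712 -0.034  1.299 -2.68 ] [-0.004 -0.004 -0.013 -0.     0.001 -0.001] [[-0.845 -0.534 -0.016]
 [-0.533  0.845 -0.028]
 [ 0.029 -0.015 -0.999]]
```

Call:
carry_out(steps=[{"x": 0.02, "y": -0.02, "z": 0, "roll": -0.02, "jaw": 0}, {"x": 0.04, "y": -0.04, "z": 0, "roll": -0.04, "jaw": 0}, {"x": 0.08, "y": -0.06, "z": 0, "roll": -0.04, "jaw": 0}, {"x": 0.08, "y": -0.06, "z": 0.0, "roll": -0.04, "jaw": 0}, {"x": 0.08, "y": -0.06, "z": 0.0, "roll": -0.04, "jaw": 0}])

```text
clock: 6.3
tool_pos: [0.5198, -0.2477, 0.1976]
eef_rot: [-0.288, 0.957, -0.023, -0.024]
ft_force: [-0.8, 0.2, -0.5]
gripper_width: 0.006
grip_force: 0.0
```

Run:
```python
from h import *
s=state();print(s['joints'].round(3),s['tool_pos'],R.from_quat(s['eef_rot']).as_matrix().round(3));delta([.5046,-.2712,.125],126.1)
```

```text
[-0.544  0.144  1.699 -0.069  1.297 -2.68 ] [ 0.51984746 -0.24774057  0.19764533] [[-0.833 -0.552 -0.033]
 [-0.55   0.833 -0.058]
 [ 0.06  -0.03  -0.998]]
xyz [ 0.071 -0.03   0.248] yaw_y 123.52 roll -0.02866553178250781
```

Joint 6 is at its limit. I'll turn the other way instead, about 90°, which puts the finger line across the slope and leaves range.

Call:
carry_out(steps=[{"x": 0, "y": 0, "z": 0, "roll": 0.09, "jaw": 0}, {"x": 0, "y": 0, "z": 0, "roll": 0.18, "jaw": 0}, {"x": 0, "y": 0, "z": 0, "roll": 0.27, "jaw": 0}, {"x": 0, "y": 0, "z": 0, "roll": 0.36, "jaw": 0}, {"x": 0, "y": 0, "z": 0, "roll": 0.45, "jaw": 0}])

```text
clock: 6.8
tool_pos: [0.5198, -0.2477, 0.1976]
eef_rot: [0.064, 0.997, -0.03, -0.015]
ft_force: [0.1, -0.4, -0.8]
gripper_width: 0.003
grip_force: 0.0
```

Call:
carry_out(steps=[{"x": 0, "y": 0, "z": 0, "roll": 0.09, "jaw": 0}, {"x": 0, "y": 0, "z": 0, "roll": 0.18, "jaw": 0}, {"x": 0, "y": 0, "z": 0, "roll": 0.27, "jaw": 0}, {"x": 0, "y": 0, "z": 0, "roll": 0.36, "jaw": 0}, {"x": 0, "y": 0, "z": 0, "roll": 0.45, "jaw": 0}])

```text
clock: 7.3
tool_pos: [0.5199, -0.2477, 0.1976]
eef_rot: [0.405, 0.914, -0.033, -0.003]
ft_force: [1.6, -0.4, 0.9]
gripper_width: 0.009
grip_force: 0.0
```

Run:
```python
from h import *
s=state();print(s['joints'].round(3),s['tool_pos'],R.from_quat(s['eef_rot']).as_matrix().round(3));delta([.5064,-.2736,.125],36.1)
```

```text
[-0.544  0.144  1.699 -0.069  1.297 -1.261] [ 0.51985621 -0.24765015  0.19764583] [[-0.671  0.741 -0.033]
 [ 0.741  0.669 -0.058]
 [-0.021 -0.063 -0.998]]
xyz [-0.029 -0.076  0.248] yaw_y 42.1 roll 0.06664858303059967
```

The tool keeps a 3.8° tilt, which is acceptable. The own +y corner of the tip will touch first, so I'm offsetting to bring that corner inside the button.

Call:
carry_out(steps=[{"x": 0, "y": 0, "z": 0, "roll": 0.06, "jaw": 0}, {"x": 0, "y": 0, "z": 0, "roll": 0.06, "jaw": 0}, {"x": 0, "y": 0, "z": 0, "roll": 0.06, "jaw": 0}, {"x": 0, "y": 0, "z": 0, "roll": 0.06, "jaw": 0}, {"x": 0, "y": 0, "z": 0, "roll": 0.06, "jaw": 0}])

```text
clock: 7.8
tool_pos: [0.5199, -0.2476, 0.1976]
eef_rot: [0.445, 0.895, -0.033, -0.002]
ft_force: [-0.1, 0.5, 0.4]
gripper_width: 0.001
grip_force: 0.0
```

Run:
```python
from h import *
delta([.5028,-.2769,.122],36.1)
```

```text
xyz [-0.037 -0.089  0.259] yaw_y 37.11 roll 0.01119159880075513
```

Call:
carry_out(steps=[{"x": -0.02, "y": -0.045, "z": 0, "roll": 0.01, "jaw": 0}, {"x": -0.037, "y": -0.089, "z": 0.03, "roll": 0.01, "jaw": 0}, {"x": -0.037, "y": -0.089, "z": 0.11, "roll": 0.01, "jaw": 0}, {"x": -0.037, "y": -0.089, "z": 0.19, "roll": 0.01, "jaw": 0}, {"x": -0.037, "y": -0.089, "z": 0.22, "roll": 0.01, "jaw": 0}])

```text
clock: 8.3
tool_pos: [0.5007, -0.2765, 0.1305]
eef_rot: [0.453, 0.891, -0.033, -0.004]
ft_force: [-0.6, 0.3, -0.2]
gripper_width: 0.007
grip_force: 0.0
```

Run:
```python
from h import *
j=camera('side')[:,:,::-1].copy();s=state();print(s['tool_pos'],s['ft_force'],s['joints'].round(3))
delta([.5028,-.2769,.115],36.1)
tip=s['tool_pos']+.019*R.from_quat(s['eef_rot']).apply([0,0,1]);print(tip,proj('side',tip))
cv2.imwrite('pics/s3.png',cv2.resize(j[200:320,300:440],None,fx=5,fy=5,interpolation=cv2.INTER_CUBIC))
```

```text
[ 0.50066585 -0.27616845  0.13004079] [-0.72850056 -0.34971701 -1.46721706] [-0.604  0.207  1.763 -0.072  1.173 -1.207]
xyz [-0.005  0.007  0.05 ] yaw_y 36.1 roll -3.443585977704642e-05
[ 0.4999474  -0.2772134   0.11108316] [349.96060994 260.68114202]
```

View pics/s3.png

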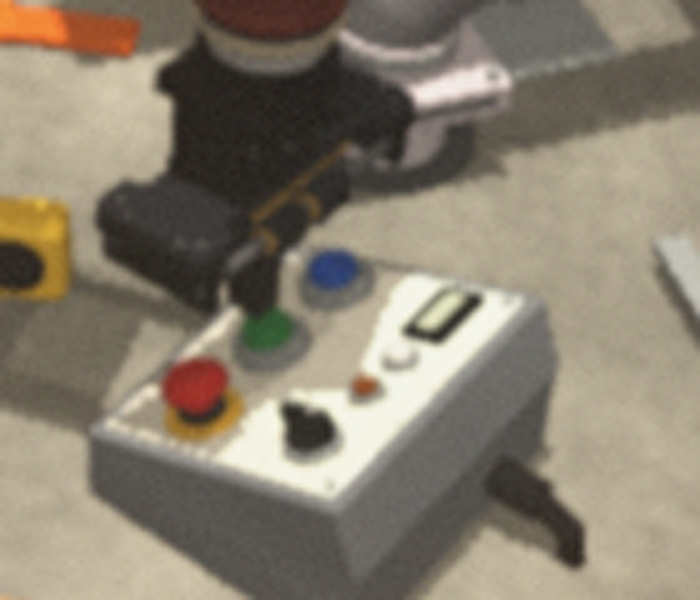

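The fingertip is just above the green button and the other controls are clear. Descending in steps.

Call:
carry_out(steps=[{"x": -0.004, "y": 0.005, "z": 0.02, "roll": 0, "jaw": 0}, {"x": -0.004, "y": 0.005, "z": 0.035, "roll": 0, "jaw": 0}, {"x": -0.004, "y": 0.005, "z": 0.04, "roll": 0, "jaw": 0}, {"x": -0.004, "y": 0.005, "z": 0.045, "roll": 0, "jaw": 0}, {"x": -0.004, "y": 0.005, "z": 0.045, "roll": 0, "jaw": 0}])

```text
clock: 8.85
tool_pos: [0.5049, -0.2772, 0.1205]
eef_rot: [0.452, 0.891, -0.033, -0.001]
ft_force: [0.8, -0.8, 0.4]
gripper_width: 0.007
grip_force: 0.0
```

Call:
carry_out(steps=[{"x": 0, "y": 0, "z": 0.003, "roll": 0, "jaw": 0}, {"x": 0, "y": 0, "z": 0.006, "roll": 0, "jaw": 0}, {"x": 0, "y": 0, "z": 0.01, "roll": 0, "jaw": 0}, {"x": 0, "y": 0, "z": 0.01, "roll": 0, "jaw": 0}, {"x": 0, "y": 0, "z": 0.01, "roll": 0, "jaw": 0}])

```text
clock: 9.35
tool_pos: [0.505, -0.2776, 0.1176]
eef_rot: [0.452, 0.891, -0.033, -0.001]
ft_force: [0.4, -0.0, 1.7]
gripper_width: 0.0
grip_force: 1.0
```

Call:
carry_out(steps=[{"x": 0, "y": 0, "z": 0.003, "roll": 0, "jaw": 0}, {"x": 0, "y": 0, "z": 0.007, "roll": 0, "jaw": 0}, {"x": 0, "y": 0, "z": 0.007, "roll": 0, "jaw": 0}, {"x": 0, "y": 0, "z": 0.007, "roll": 0, "jaw": 0}, {"x": 0, "y": 0, "z": 0.007, "roll": 0, "jaw": 0}])

```text
clock: 9.85
tool_pos: [0.5047, -0.2776, 0.1153]
eef_rot: [0.452, 0.891, -0.033, -0.001]
ft_force: [1.2, -0.0, 3.1]
gripper_width: 0.004
grip_force: 1.5
```

Call:
carry_out(steps=[{"x": 0, "y": 0, "z": 0.003, "roll": 0, "jaw": 0}, {"x": 0, "y": 0, "z": 0.007, "roll": 0, "jaw": 0}, {"x": 0, "y": 0, "z": 0.007, "roll": 0, "jaw": 0}, {"x": 0, "y": 0, "z": 0.007, "roll": 0, "jaw": 0}, {"x": 0, "y": 0, "z": 0.007, "roll": 0, "jaw": 0}])

```text
clock: 10.35
tool_pos: [0.5046, -0.2777, 0.1132]
eef_rot: [0.452, 0.891, -0.033, -0.001]
ft_force: [1.2, -0.8, 5.2]
gripper_width: 0.005
grip_force: 2.1
```

Call:
carry_out(steps=[{"x": 0, "y": 0, "z": 0.003, "roll": 0, "jaw": 0}, {"x": 0, "y": 0, "z": 0.005, "roll": 0, "jaw": 0}, {"x": 0, "y": 0, "z": 0.005, "roll": 0, "jaw": 0}, {"x": 0, "y": 0, "z": 0.005, "roll": 0, "jaw": 0}, {"x": 0, "y": 0, "z": 0.005, "roll": 0, "jaw": 0}])

```text
clock: 10.85
tool_pos: [0.5047, -0.2779, 0.112]
eef_rot: [0.452, 0.891, -0.033, -0.001]
ft_force: [1.0, 0.1, 6.5]
gripper_width: 0.009
grip_force: 2.9
```

Run:
```python
from h import *
for _ in range(4):
    j=camera('side')[:,:,::-1].copy();s=state();print(s['tool_pos'].round(4),s['ft_force'].round(2),s['grip_force'])
cv2.imwrite('pics/s4.png',cv2.resize(j[230:300,310:400],None,fx=8,fy=8,interpolation=cv2.INTER_CUBIC))
```

```text
[ 0.5047 -0.2779  0.112 ] [ 1.04 -0.91  6.63] 2.8960195543777445
[ 0.5047 -0.2779  0.1121] [ 1.31 -0.96  5.77] 2.8952061330755896
[ 0.5047 -0.2779  0.1121] [ 0.91 -0.45  5.99] 2.894495324453601
[ 0.5047 -0.2779  0.112 ] [ 1.5  -0.82  8.08] 2.8945525328526855
```

View pics/s4.png

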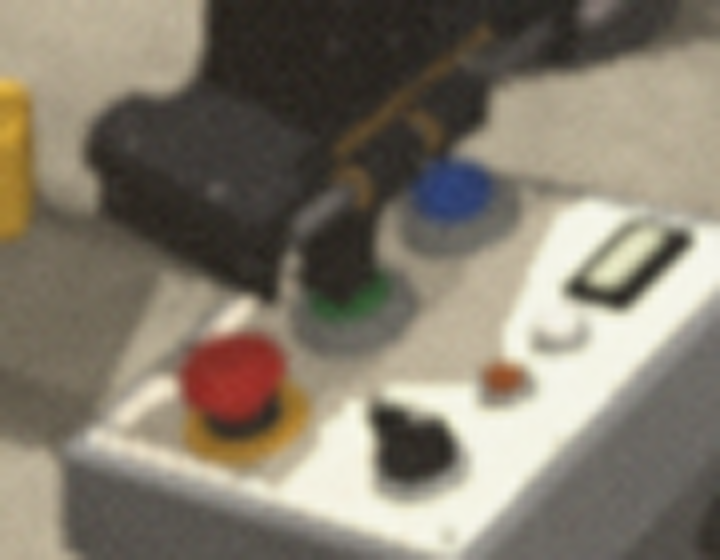

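The tip is on the green button, which looks nearly flush with its collar. I'll push a touch further to confirm it's at the stop.

Call:
carry_out(steps=[{"x": 0, "y": 0, "z": 0.002, "roll": 0, "jaw": 0}, {"x": 0, "y": 0, "z": 0.004, "roll": 0, "jaw": 0}, {"x": 0, "y": 0, "z": 0.004, "roll": 0, "jaw": 0}, {"x": 0, "y": 0, "z": 0.004, "roll": 0, "jaw": 0}, {"x": 0, "y": 0, "z": 0.004, "roll": 0, "jaw": 0}])

```text
clock: 11.55
tool_pos: [0.5049, -0.278, 0.1118]
eef_rot: [0.452, 0.891, -0.033, -0.001]
ft_force: [-0.0, 1.8, 10.8]
gripper_width: 0.006
grip_force: 5.8
```

That's the hard stop at about 11 N, so the button is fully in. Releasing and drawing away.

Call:
carry_out(steps=[{"x": 0, "y": 0, "z": -0.03, "roll": 0, "jaw": 0}, {"x": 0, "y": 0, "z": -0.1, "roll": 0, "jaw": 0}, {"x": 0, "y": 0, "z": -0.2, "roll": 0, "jaw": 0}, {"x": 0, "y": 0, "z": -0.3, "roll": 0, "jaw": 0}, {"x": 0, "y": 0, "z": -0.4, "roll": 0, "jaw": 0}])

```text
clock: 12.05
tool_pos: [0.5071, -0.2698, 0.2296]
eef_rot: [0.452, 0.891, -0.033, -0.004]
ft_force: [-0.8, -0.8, -0.5]
gripper_width: 0.003
grip_force: 0.0
```

Call:
carry_out(steps=[{"x": 0.05, "y": -0.05, "z": -0.05, "roll": 0, "jaw": 0}, {"x": 0.1, "y": -0.1, "z": -0.1, "roll": 0, "jaw": 0}, {"x": 0.1, "y": -0.1, "z": -0.1, "roll": 0, "jaw": 0}, {"x": 0.1, "y": -0.1, "z": -0.1, "roll": 0, "jaw": 0}, {"x": 0.1, "y": -0.1, "z": -0.1, "roll": 0, "jaw": 0}])

```text
clock: 12.55
tool_pos: [0.4672, -0.2621, 0.2595]
eef_rot: [0.452, 0.891, -0.033, -0.003]
ft_force: [-0.7, -0.4, -0.4]
gripper_width: 0.005
grip_force: 0.0
```

Run:
```python
from h import *
j=camera('side')[:,:,::-1].copy();print(state()['tool_pos'])
cv2.imwrite('pics/s5.png',cv2.resize(j[120:360,220:480],None,fx=2.5,fy=2.4))
```

```text
[ 0.46724394 -0.2621537   0.25947195]
```

View pics/s5.png

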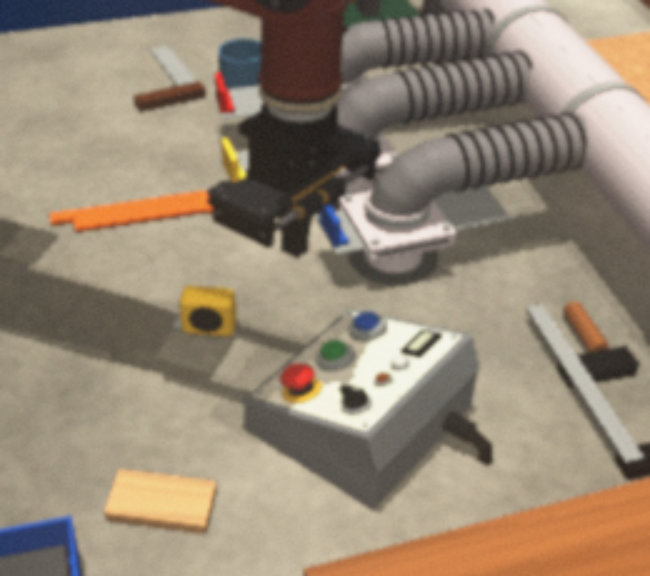

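The hand is clear, the green button is out again, the blue gate is open and nothing else has moved.

```bash
python3 -c "
from plant import finish_job
print(finish_job())"
```

```text
the job is handed in; nothing more can be done
None
```

I pushed the blue gate to its end stop, pressed the green start button fully in and let it spring back, then drew the hand clear and handed the job in; the hand-in returned no verdict.

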